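# Wind the welded connector into view and hold the inspection flap at its mark

## Robot

A 6-joint arm with a two-finger parallel gripper is mounted at the origin on the work surface. World frame = base frame: x ahead of the robot, y to its left, z up, the work surface at z = 0. Lengths are in mm, angles in rad, forces in N, time in s.
With the tool pointing down it reaches from about 275 to 750 mm from the base axis. Payload 10.2 kg.
Tool frame: the origin (TCP) lies at the very end of the fingers, on their centre line; the grasp point (between the pads) lies 19 mm behind it; z points along the fingers, y is the direction in which the jaws open and shut (so a half turn about z gives the same grasp; the last joint's range is limited). The gripper opens to 85 mm and grips with 20 to 120 N. Pads are 22 mm wide; open, the fingers measure 114 mm over their backs; the gripper's body (76 mm by 85 mm) begins 54 mm behind the grasp point. The pads swing forward as they close: fully open they stand 13 mm farther back than shut.
Start: joints at [-1.539, 0.313, 1.498, -0, 1.331, -0.223], TCP at [132.314, -508.059, 231.294] pointing down, gripper open.
Joint ranges: [-2.94, 2.94], [-0.97, 2.17], [0.19, 2.56], [-1.23, 4.37], [0.02, 3.11], [-2.88, 2.88]. Speed limits (rad/s): [2.39, 2.39, 3.01, 3.14, 3.14, 3.14].

## Interface

Orientations are given as a unit quaternion [w, x, y, z].
In Python, from rig import readout, cams, finish_job gives the robot as it stands. The module is installed in compiled form; this text tells all that it offers.
- The arm moves only by the tool carry_out, never from a script. Its argument "steps" is one flat list of numbers, 7 for each row, row after row: the shift along the tool's x, y, z in cm, then the turn, a rotation vector about the tool's x, y, z in units of 5 degrees (1.0 is 5 degrees), then the opening, from -1 (shut) to 1 (fully open), so that 0 is half open. In form: [x, y, z, ax, ay, az, hand, x, y, z, ax, ay, az, hand, ...]. A call has 1 to 20 rows; each row shifts and turns the commanded pose from where the row before left it, along the tool's axes as they then stand; what a row does not reach is not made up. A row lasts 1/12 s, in which the tool goes at most 41.7 mm and 7.16 degrees, less where a joint would pass 70% of its speed; a pose out of reach is approached as far as the arm can. A call with a gripper value outside its range is refused whole. The fingers move at their own pace and stop on an object; "grip_force" is the grip in N (left out, the last holds). Time passes only in rows, so rows that do not move let the fingers close. It gives the time, the measured TCP pose, the force and the opening at its end, in the units of the state.
- readout.sense(): the state, without advancing time (a new reading comes with each control period).
- cams.capture(name): name is "scene" or "top" or "wrist"; returns the picture (420x560x3 uint8, red, green, blue); there is no depth.
- cams.calibration(name): a dict with "fx", "fy", "cx", "cy" (pixels), "k1" (the pictures are not rectified: a ray, as slopes to the right and down, at radius r is drawn at 1 + k1 r^2 times it, then the intrinsics apply), "R" (3x3) and "t" (3): a world point X has camera coordinates R X + t; the wrist camera has in their place "T_tool_cam" (4x4, takes a point from camera to tool coordinates, whose origin is the TCP and whose axes are the flange's). Camera axes: x right, y down, z forward; pixel columns grow to the right and rows downward; lengths in mm; the calibration is good to about 2 mm. A picture is of the moment at which its call begins: read the wrist's pose just before it. calibration takes no time and is no camera call.
- finish_job(): hands the job in, once; it reports no verdict.
The state is a dict: "time_s": time; "joints": joint angles; "dq": joint speeds; "tau": joint torques, N m; "eef_pos": TCP position; "ee_rot": TCP orientation; "force": force on the tool from outside, world axes, zero at the start; "wrist_torque": the same for the moment, N m; "grip_width": opening from 0.0 (shut) to 1.0 (fully open).
Only numpy, scipy, OpenCV 4.12 (cv2) and the standard library are available. Lean on these libraries where they do the work, as an engineer would, in place of code of your own. Each camera call takes 0.05 s, during which the arm holds its last target.

## Task

Bring the welded connector into view: turn the fixture's handwheel clockwise until its white pointer points at the red mark on the gearbox, while the flap is still shut. Then lift the yellow inspection flap by its black handle until it is parallel to the red pointer on the protractor beside it, and finish still holding it there by the handle, steady, without ever letting the flap drop. Leave the wheel at its mark, do not shift the red pointer, and leave the other things on the bench alone.

Things in the scene. Friction and masses are not known exactly. Their poses are not given: they have to be found in the camera images.
- fixture: the inspection fixture, fixed on the bench: aluminium base plate 300 x 440 x 12 mm carrying a grey viewing bay (190 x 170 mm, centred on the origin, top 116 mm above the bench), a grey gearbox with the handwheel, and a white protractor arc on the bay's left side. Origin on the bench under the bay's centre; its x points away from the flap's handle towards the flap's hinge, z up; the handwheel's axis is at (0, -200) mm
- wheel_grip (a point): middle of the handwheel's steel wing grip, on the wheel's vertical axis, 120.5 mm above the bench. The grip is an upright bar 60 mm long, 14 mm wide and 35 mm tall (z 103 to 138 mm), standing on a flat black disc of 110 mm diameter (its top at 103 mm). This frame turns with the wheel: x points along the wing to the white pointer on the disc's rim, z up
- wheel (a joint): angle of the handwheel in rad; grows as it turns clockwise seen from above, by hand friction of about 0.1 N m, and stays where it is left. It is limited to 0 to 5.6. At 4.60 the white pointer points straight at the red mark; it starts 2.8 to 4.2 rad short of that. It also winds the connector nest along under the flap, 9 mm per rad
- wheel_mark (a point): top of the fixed red mark, a block 14 x 12 mm just outside the wheel's rim on the gearbox, 66 mm from the wheel's axis in the fixture's +x direction, 104 mm above the bench
- flap_angle (a joint): angle of the yellow flap in rad, 0 = shut (level), grows as it is lifted, stops at 1.35. Nothing but the hand holds it up: let go, it falls shut. Flap and handle weigh about 0.5 kg (0.4 to 0.65)
- flap: the flap with its handle: a yellow frame with a clear pane, 195 x 170 x 8 mm, reaching from the hinge in the fixture's -x direction when shut. Origin in the middle of its level hinge axis, at (95, 0, 124) mm in the fixture's frame; the axis runs along its y and the fixture's y; x in the flap's plane, out of the hinge and away from the handle; turns with the flap
- flap_handle (a point): middle of the flap's black handle: a round bar of 12 mm diameter, 100 mm long, parallel to the hinge, standing on two end posts (84 mm clear between them) so that its centre is 35 mm above the flap's upper face. This point is the bar's centre, 165 mm from the hinge along the flap and 39 mm out from it square to the flap; y along the bar; x in the flap's plane, towards the hinge; turns with the flap
- mark (a joint): angle of the red pointer on the protractor at the bay's left side, in rad from level: the angle at which the flap is to be held (same zero and sense as the flap). Set anew each time, between 0.65 and 1.10; it is stiff and must not be shifted
- mark_tip (a point): tip region of the red pointer, a red bar 170 mm long, 7 mm thick, that turns about the flap's hinge axis, 117 mm to the left (+y of the fixture) of the flap's middle; this point lies 165 mm from the axis; x points along the pointer to the axis
- connector_a: a loose black connector housing with a red end, 32 x 22 x 14 mm, lying on the fixture's base plate; origin centre of underside. A bystander: leave it
- connector_b: a second such connector housing on the base plate; origin centre of underside. A bystander: leave it
- spray_can: spray can, diameter 60, 170 mm tall, on the bench to the right; origin centre of underside. A bystander: leave it
- tape_roll: yellow roll of tape lying flat, diameter 90, 30 mm tall; origin centre of underside. A bystander: leave it
- gauge: steel setting block 90 x 30 x 20 mm with a brass stud; origin centre of underside. A bystander: leave it
- cutter: orange utility knife lying flat, 150 x 22 x 14 mm; origin centre of underside. A bystander: leave it

How it is judged:
By the outcome, as a careful person would: the job done as asked, in the order asked, and still so for the second after the job is handed in, while the arm keeps its last pose, push and grip.
It also fails if it takes over 67 s, if anything falls off the work surface, if the arm or the gripper's body presses on something with over 40 N, if the wrist force passes 120 N, or if a joint passes its speed limit or range.

## Working session

There is one attempt and no reset: what is moved stays moved. The work goes in short steps, Python scripts to look and compute and a tool call to move; the robot and the scene stay as the last step left them, time stands still between calls to the robot, and variables do not carry over. Pictures are saved under pics/ and viewed, and the job is handed in when it is done.

Besides the shell and the picture viewer there is one more tool, called after "Call:" as name(argument=value, ...), one argument or row to a line, values as JSON. carry_out: Moves the arm, as the interface text tells. Its arguments: {"type":"object","properties":{"steps":{"type":"array","items":{"type":"number"}},"grip_force":{"type":"number"}},"required":["steps"]}

```bash
mkdir -p pics; python3 - <<'E'
from rig import readout,cams
import cv2
print(readout.sense())
for n in ["scene","top","wrist"]:
    im=cams.capture(n); cv2.imwrite(f"pics/{n}0.png",cv2.cvtColor(im,cv2.COLOR_RGB2BGR)); print(n,cams.calibration(n))
E
```

```text
{'time_s': 0.0, 'joints': array([-1.53937833e+00,  3.13458126e-01,  1.49845760e+00,  4.36751873e-05,
        1.33098770e+00, -2.23367181e-01]), 'dq': array([-1.05638315e-03,  8.51506805e-04, -7.95466233e-05, -8.96182370e-04,
        1.87702567e-03,  6.30372231e-04]), 'tau': array([-3.08057926e-03, -4.12268257e+01, -2.59747159e+01, -3.86443771e-04,
        4.11579516e-03,  7.94575840e-06]), 'eef_pos': array([ 132.32700851, -507.7820752 ,  230.72319273]), 'ee_rot': array([-6.50338979e-04,  9.91896979e-01,  1.27043112e-01,  8.39156961e-05]), 'force': array([-0.42577177, -0.1767188 , -0.17496954]), 'wrist_torque': array([ 0.0277298 , -0.01775014, -0.0105134 ]), 'grip_width': 0.9978377172318681}
scene {'fx': 389.96974076326103, 'fy': 389.96974076326103, 'cx': 273.86603066409174, 'cy': 208.04289353619382, 'k1': -0.11121286169395925, 'R': array([[-0.07185889,  0.99740528, -0.00436035],
       [ 0.84226046,  0.05833854, -0.53590478],
       [-0.53425988, -0.04218208, -0.84426717]]), 't': array([  62.77406615, -352.90525246, 1329.01130538])}
top {'fx': 436.72071427771914, 'fy': 436.72071427771914, 'cx': 276.3347212580122, 'cy': 205.18993787317808, 'k1': 0.01798839637976135, 'R': array([[-0.01356451, -0.99989409, -0.00527373],
       [-0.99368285,  0.01406748, -0.11133961],
       [ 0.111402  ,  0.00373015, -0.99376842]]), 't': array([ -11.40044808,  518.74023957, 1126.71442827])}
wrist {'fx': 342.65055104640254, 'fy': 342.65055104640254, 'cx': 278.8345819325371, 'cy': 209.9675143080341, 'k1': 0.027777841280133986, 'T_tool_cam': array([[ 4.67584073e-05, -9.51384129e-01, -3.08006877e-01,
         7.81650748e+01],
       [ 9.99999805e-01, -1.47541184e-04,  6.07540781e-04,
        -6.57433293e-01],
       [-6.23448357e-04, -3.08006845e-01,  9.51383937e-01,
        -1.42034488e+02],
       [ 0.00000000e+00,  0.00000000e+00,  0.00000000e+00,
         1.00000000e+00]])}
```

View pics/scene0.png

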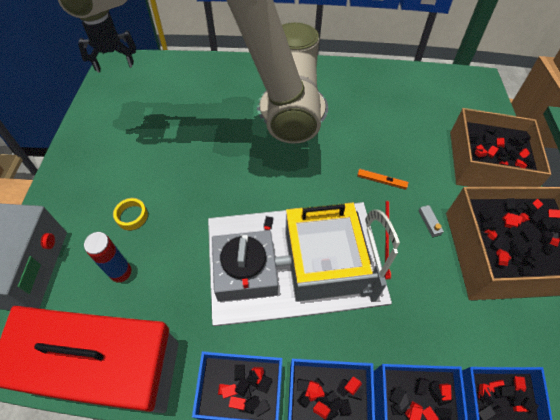

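View pics/top0.png

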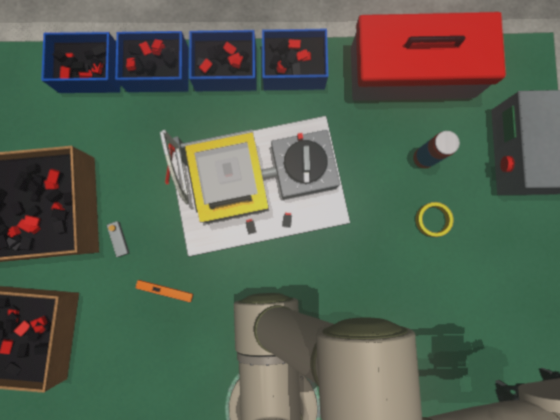

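View pics/wrist0.png

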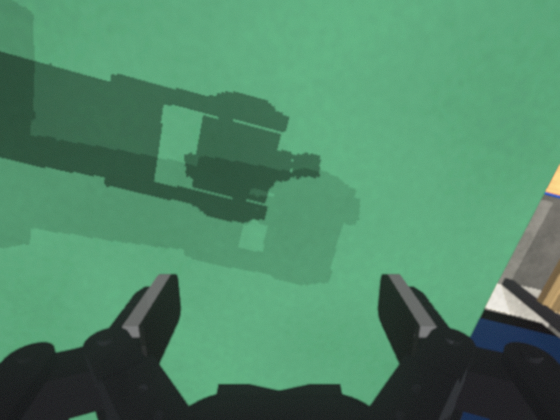

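The scene view shows the fixture with the flap shut at about (330,245), the wheel at (243,257), the red mark at (246,283) and the red pointer at (388,240). The top view shows the wheel at (305,160), the red mark at (300,137), the flap at (227,177) and its handle at (230,203). I'll zoom in on both.

```bash
cat > h.py <<'E'
import numpy as np,cv2
from rig import readout,cams
from scipy.spatial.transform import Rotation as Ro
def rot(q): return Ro.from_quat([q[1],q[2],q[3],q[0]])
def cam(name,st=None):
    c=cams.calibration(name)
    if name!="wrist": return c,np.array(c["R"]),np.array(c["t"])
    T=np.eye(4);T[:3,:3]=rot(st["ee_rot"]).as_matrix();T[:3,3]=st["eef_pos"]
    W=np.linalg.inv(T@c["T_tool_cam"]); return c,W[:3,:3],W[:3,3]
def ray(C,uv):
    c,R,t=C
    d=np.array([(uv[0]-c["cx"])/c["fx"],(uv[1]-c["cy"])/c["fy"]]);s=d.copy()
    for _ in range(30): s=d/(1+c["k1"]*(s@s))
    return -R.T@t,R.T@np.array([s[0],s[1],1.])
def onz(C,uv,z):
    o,d=ray(C,uv);return o+d*(z-o[2])/d[2]
def proj(C,X):
    c,R,t=C;p=R@np.asarray(X,float)+t;s=p[:2]/p[2];s=s*(1+c["k1"]*(s@s))
    return np.array([s[0]*c["fx"]+c["cx"],s[1]*c["fy"]+c["cy"]])
def load(n): return cv2.imread(f"pics/{n}.png")
def crop(n,x0,x1,y0,y1,k,out):
    cv2.imwrite(f"pics/{out}.png",cv2.resize(load(n)[y0:y1,x0:x1],None,fx=k,fy=k,interpolation=cv2.INTER_CUBIC))
E
python3 -c "
from h import *
crop('top0',150,360,110,260,3.8,'top0c'); crop('scene0',200,410,190,330,3.8,'scene0c')"
```

```text
(no output)
```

View pics/top0c.png

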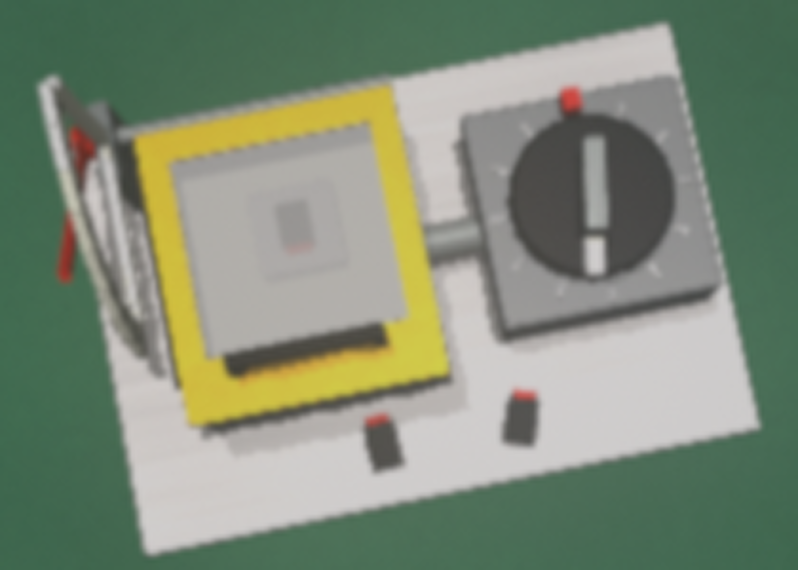

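View pics/scene0c.png

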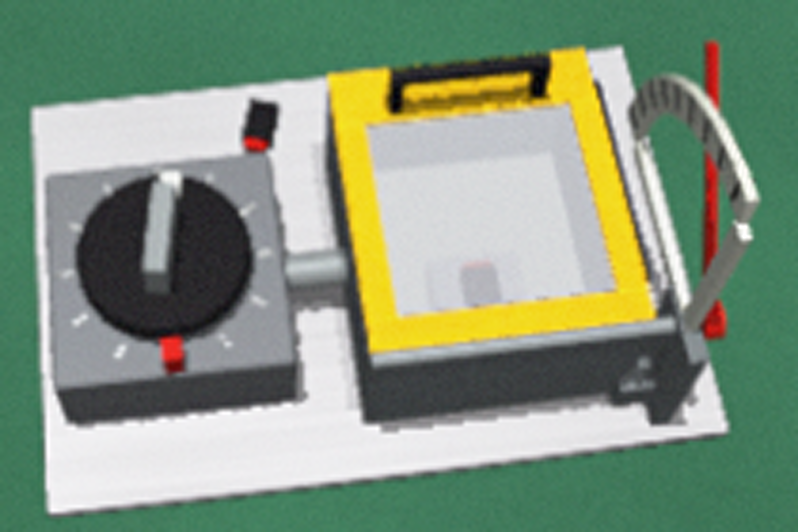

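```bash
cat > m.py <<'E'
from h import *
def mask(im,lo,hi,roi):
    hsv=cv2.cvtColor(im,cv2.COLOR_BGR2HSV);m=cv2.inRange(hsv,np.array(lo),np.array(hi))
    o=np.zeros_like(m);x0,x1,y0,y1=roi;o[y0:y1,x0:x1]=m[y0:y1,x0:x1];return o
def big(m):
    cs,_=cv2.findContours(m,cv2.RETR_EXTERNAL,cv2.CHAIN_APPROX_NONE);return max(cs,key=cv2.contourArea)
def red(im,roi): return mask(im,(0,130,90),(8,255,255),roi)|mask(im,(172,130,90),(180,255,255),roi)
E
python3 - <<'E'
from m import *
for n,roi,rw,rr in [("top",(180,280,120,235),(270,345,125,200),(290,310,128,142)),("scene",(280,375,195,305),(210,280,225,290),(238,252,275,292))]:
    im=load(n+"0");C=cam(n)
    c=big(mask(im,(20,120,100),(35,255,255),roi))
    P=np.array([onz(C,p[0],128)[:2] for p in c],np.float32)
    r=cv2.minAreaRect(P);print(n,"flap",r)
    m=red(im,rr);ys,xs=np.nonzero(m);print(" redmark",xs.mean(),ys.mean(),len(xs),onz(C,(xs.mean(),ys.mean()),103))
    d=mask(im,(0,0,0),(180,255,75),rw)
    d=cv2.morphologyEx(d,cv2.MORPH_CLOSE,np.ones((3,3)))
    cc=big(d);hull=cv2.convexHull(cc)
    P=np.array([onz(C,p[0],103)[:2] for p in hull],np.float32);print(" disc",cv2.minEnclosingCircle(P),cv2.fitEllipse(P))
    w=mask(im,(0,0,200),(180,60,255),rw);k,l,s,ce=cv2.connectedComponentsWithStats(w)
    for i in range(1,k):
        if s[i,4]>6: print("  white",s[i],ce[i],onz(C,ce[i],103))
E
```

```text
top flap ((579.3529052734375, 103.13642883300781), (192.62496948242188, 171.00738525390625), 11.148725509643555)
 redmark 299.72727272727275 136.04545454545453 22 [684.59228923 -80.14648634 103.        ]
 disc ((621.4314575195312, -91.6772689819336), 54.1078987121582) ((620.3944091796875, -92.26488494873047), (104.11851501464844, 106.97755432128906), 75.24596405029297)
  white [270 125  57  15 353] [291.09348442 129.7082153 ] [701.28277557 -58.69206144 103.        ]
  white [306 174   2   7  13] [306.46153846 176.76923077] [580.43990332 -94.91554573 103.        ]
  white [270 181   9  19 130] [273.10769231 191.02307692] [545.75999361 -11.32982246 103.        ]
  white [306 187  37  13 170] [329.82352941 196.34705882] [ 530.40868597 -151.74686276  103.        ]
scene flap ((580.9217529296875, 103.66746520996094), (192.5403289794922, 173.0137939453125), 10.896306037902832)
 redmark 245.0 282.3061224489796 49 [689.20506803 -78.23489453 103.        ]
 disc ((626.4429321289062, -89.66560363769531), 56.23869323730469) ((626.8291625976562, -90.1631088256836), (107.57256317138672, 112.30653381347656), 113.88978576660156)
  white [210 225  54  65 561] [229.02495544 235.37076649] [ 572.06984239 -130.07981345  103.        ]
  white [271 225   9  32 212] [275.98584906 238.5754717 ] [572.78438032 -16.11176136 103.        ]
  white [242 235   5   4  16] [244.4375 236.375 ] [572.14642501 -92.49487971 103.        ]
  white [278 272   2  13  17] [278.76470588 277.17647059] [671.35707713  -2.95202487 103.        ]
```

```bash
cat > fx.py <<'E'
from m import *
yaw=np.radians(11.0);O=np.array([582.6,103.9,0.])
RF=Ro.from_euler('z',yaw).as_matrix()
def f2w(p): return O+RF@np.asarray(p,float)
def w2f(p): return RF.T@(np.asarray(p,float)-O)
def onplane_y(C,uv,yf):
    o,d=ray(C,uv);o=RF.T@(o-O);d=RF.T@d
    return o+d*(yf-o[1])/d[1]
E
python3 - <<'E'
from fx import *
for n,roi in [("top",(160,178,135,190)),("scene",(380,396,195,285))]:
    im=load(n+"0");C=cam(n);m=red(im,roi);ys,xs=np.nonzero(m)
    # fit line of the bar's centre line per row
    P=[]
    for y in range(ys.min(),ys.max()+1):
        s=xs[ys==y]
        if len(s): P.append(onplane_y(C,(s.mean(),y),117))
    P=np.array(P)
    for p in P[::4]: print(n,p.round(1),"ang",round(np.arctan2(p[2]-124,95-p[0]),3), "r",round(np.hypot(p[2]-124,95-p[0]),1))
    v=cv2.fitLine(P[:,[0,2]].astype(np.float32),cv2.DIST_HUBER,0,.01,.01).ravel();print("slope angle",np.arctan2(v[1],-v[0]))
    print(n,"pred wheel axis",proj(C,f2w((0,-200,103))),"handle",proj(C,f2w((-70,0,163))),"hinge",proj(C,f2w((95,117,124))))
crop('scene0',355,405,190,290,6,'ptr');
E
```

```text
top [100.3 117.  141.8] ang 1.863 r 18.6
top [ 95.6 117.  120.3] ang -1.746 r 3.7
top [ 80.2 117.  141.7] ang 0.874 r 23.1
top [ 17.3 117.  219.3] ang 0.887 r 123.0
top [  5.7 117.  231.7] ang 0.879 r 139.9
top [ -4.6 117.  239. ] ang 0.857 r 152.1
top [-15.6 117.  250.9] ang 0.854 r 168.3
slope angle -2.2756627
top pred wheel axis [305.12701039 160.88629571] handle [229.43491336 201.4409265 ] hinge [171.68618336 147.89272358]
scene [-12.6 117.  253.9] ang 0.879 r 168.6
scene [ -6.8 117.  247.3] ang 0.881 r 159.8
scene [ -0.9 117.  240.6] ang 0.882 r 151.0
scene [  5. 117. 234.] ang 0.885 r 142.1
scene [ 14.1 117.  232.5] ang 0.93 r 135.4
scene [ 36.6 117.  198.5] ang 0.906 r 94.7
scene [ 42.8 117.  191.7] ang 0.914 r 85.5
scene [ 49.  117.  184.8] ang 0.923 r 76.3
scene [ 55.3 117.  177.9] ang 0.936 r 67.0
scene [ 61.6 117.  171. ] ang 0.953 r 57.7
scene [ 68.  117.  164.1] ang 0.977 r 48.3
scene [ 71.5 117.  151. ] ang 0.856 r 35.8
scene [ 99.7 117.  143.4] ang 1.806 r 20.0
scene [103.6 117.  130.2] ang 2.518 r 10.6
slope angle -2.304254
scene pred wheel axis [242.17780815 254.57345827] handle [323.08663957 207.12638506] hinge [385.82319297 272.53931252]
```

View pics/ptr.png

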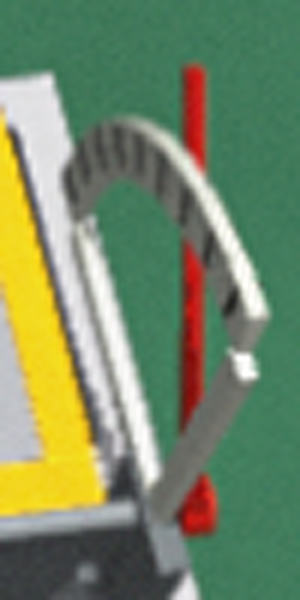

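The plan-view fit gives a fixture yaw of 11°. The wheel axis is at about (621,-92), which agrees with the disc measured in both views. The wheel needs about 3.0 rad, and the mark is about 0.87 rad. I'll move over the wheel first, then rotate.

Call:
carry_out(
  steps=[3.2, -1.55, 0, 0, 0, 0, 1, 3.2, -1.55, 0, 0, 0, 0, 1, 3.2, -1.55, 0, 0, 0, 0, 1, 3.2, -1.55, 0, 0, 0, 0, 1, 3.2, -1.55, 0, 0, 0, 0, 1, 3.2, -1.55, 0, 0, 0, 0, 1, 3.2, -1.55, 0, 0, 0, 0, 1, 3.2, -1.55, 0, 0, 0, 0, 1, 3.2, -1.55, 0, 0, 0, 0, 1, 3.2, -1.55, 0, 0, 0, 0, 1, 3.2, -1.55, 0, 0, 0, 0, 1, 3.2, -1.55, 0, 0, 0, 0, 1, 3.2, -1.55, 0, 0, 0, 0, 1, 3.2, -1.55, 0, 0, 0, 0, 1, 3.2, -1.55, 0, 0, 0, 0, 1, 3.2, -1.55, 0, 0, 0, 0, 1, 3.2, -1.55, 0, 0, 0, 0, 1, 3.2, -1.55, 0, 0, 0, 0, 1],
)

```text
time_s: 1.65
eef_pos: [620.4, -91.4, 231.0]
ee_rot: [-0.0, 0.992, 0.127, -0.0]
force: [0.3, -0.9, 0.3]
grip_width: 0.999
```

Call:
carry_out(
  steps=[0, 0, 0, 0, 0, -1.4, 1, 0, 0, 0, 0, 0, -1.4, 1, 0, 0, 0, 0, 0, -1.4, 1, 0, 0, 0, 0, 0, -1.4, 1, 0, 0, 0, 0, 0, -1.4, 1, 0, 0, 0, 0, 0, -1.4, 1, 0, 0, 0, 0, 0, -1.4, 1, 0, 0, 0, 0, 0, -1.4, 1, 0, 0, 0, 0, 0, -1.4, 1, 0, 0, 0, 0, 0, -1.4, 1, 0, 0, 0, 0, 0, -1.4, 1, 0, 0, 0, 0, 0, -1.4, 1, 0, 0, 0, 0, 0, -1.4, 1, 0, 0, 0, 0, 0, -1.4, 1, 0, 0, 0, 0, 0, -1.4, 1, 0, 0, 0, 0, 0, -1.4, 1, 0, 0, 0, 0, 0, -1.4, 1, 0, 0, 0, 0, 0, -1.4, 1, 0, 0, 0, 0, 0, -1.4, 1, 0, 0, 0, 0, 0, -1.4, 1],
)

```text
time_s: 3.32
eef_pos: [619.3, -92.9, 230.9]
ee_rot: [-0.0, 0.217, 0.976, 0.0]
force: [0.4, 0.0, -0.4]
grip_width: 0.998
```

Call:
carry_out(
  steps=[0, 0, 0, 0, 0, -1.4, 1, 0, 0, 0, 0, 0, -1.4, 1, 0, 0, 0, 0, 0, -1.4, 1, 0, 0, 0, 0, 0, -1.4, 1, 0, 0, 0, 0, 0, 0, 1, 0, 0, 0, 0, 0, 0, 1],
)

```text
time_s: 3.82
eef_pos: [619.3, -92.9, 231.0]
ee_rot: [-0.0, -0.021, 1.0, 0.0]
force: [0.3, -0.3, 0.3]
grip_width: 1.003
```

```bash
cat > look.py <<'E'
import sys
from fx import *
def grab(n,tag):
    st=readout.sense();im=cams.capture(n);cv2.imwrite(f"pics/{n}{tag}.png",cv2.cvtColor(im,cv2.COLOR_RGB2BGR));return st
def pst():
    s=readout.sense();R=rot(s["ee_rot"]).as_matrix()
    print("t",round(s["time_s"],2),"pos",s["eef_pos"].round(1),"toolx yaw",np.degrees(np.arctan2(R[1,0],R[0,0])).round(2),"z",R[:,2].round(3),"\nj",s["joints"].round(3),"F",s["force"].round(1),"M",s["wrist_torque"].round(2),"g",round(s["grip_width"],3))
    return s
E
python3 - <<'E'
from look import *
import pickle
s=pst();grab("wrist",1);pickle.dump(s,open("s1.pkl","wb"));C=cam("wrist",s)
print("axis",proj(C,f2w((0,-200,138))),proj(C,f2w((0,-200,103))),"mark",proj(C,f2w((66,-200,104))))
E
```

```text
t 3.82 pos [619.3 -92.9 231. ] toolx yaw -177.61 z [-0.  0. -1.] 
j [-0.336  0.542  1.16   0.     1.44  -1.948] F [ 0.3 -0.3  0.3] M [ 0.01 -0.03 -0.04] g 1.003
axis [278.88237541 216.82977092] [278.89159484 202.91182048] mark [290.14034542 274.3937445 ]
```

View pics/wrist1.png

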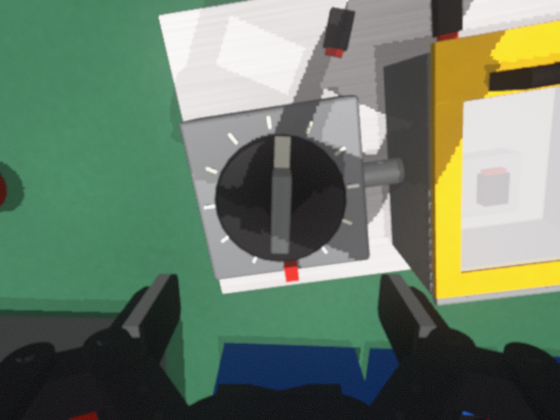

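The wrist view shows the wing running from (283,140) to (280,252), the white pointer at (283,150) and the red mark at (291,271). I'll measure the disc and pointer angles from this picture.

```bash
cat > wheel.py <<'E'
from look import *
def wheel(n,s,roi):
    im=load(n);C=cam("wrist",s)
    x0,x1,y0,y1=roi
    d=mask(im,(0,0,0),(180,255,62),roi);d=cv2.morphologyEx(d,cv2.MORPH_OPEN,np.ones((5,5)));
    hull=cv2.convexHull(big(d));e=cv2.fitEllipse(hull)
    P=np.array([onz(C,p[0],103)[:2] for p in hull],np.float32);c,r=cv2.minEnclosingCircle(P);print("disc ell px",e,"world",c,r)
    m=red(im,roi);M=cv2.moments(big(m));mk=onz(C,(M["m10"]/M["m00"],M["m01"]/M["m00"]),104);print("mark",mk,"pred",f2w((66,-200,104)))
    return C,np.array(c),mk
if __name__=="__main__":
    import pickle;s=pickle.load(open("s1.pkl","rb"))
    C,c,mk=wheel("wrist1",s,(195,372,120,290))
    crop("wrist1",200,370,120,290,4,"w1c")
    for uv in [(283,140),(282.5,167),(280,252)]: print(onz(C,uv,103 if uv[1]<167 else 138))
E
python3 wheel.py
```

```text
disc ell px ((301.923828125, 198.8699493408203), (84.08187866210938, 118.51464080810547), 4.922192573547363) world (618.73828125, -81.97691345214844) 52.56657409667969
mark [681.98287663 -79.30965186 104.        ] pred [685.54919318 -79.83204299 104.        ]
[569.67583327 -91.36674434 103.        ]
[584.15903009 -91.44538954 138.        ]
[648.63974097 -90.42144347 138.        ]
```

View pics/w1c.png

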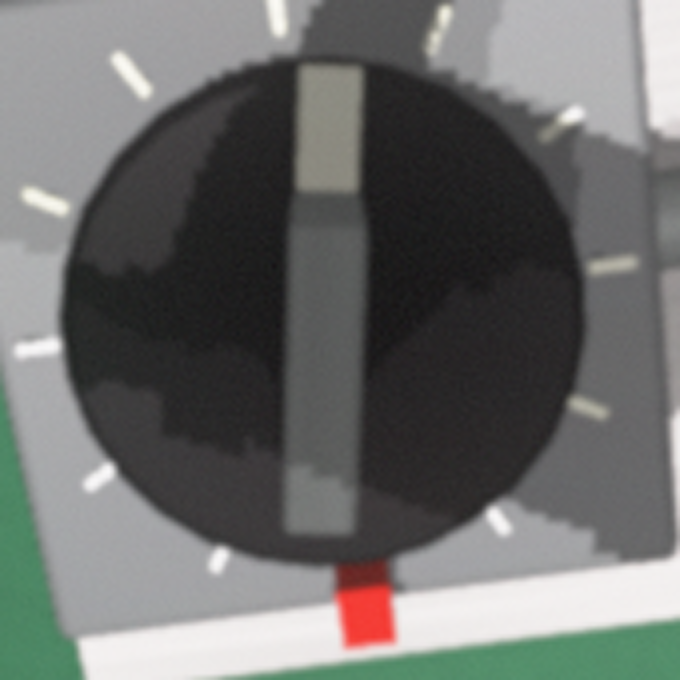

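```bash
python3 - <<'E'
from look import *
import pickle;s=pickle.load(open("s1.pkl","rb"));C=cam("wrist",s)
f=lambda x,y:(200+x/4,120+y/4)
print("disc ctr",onz(C,f(324,312),103),"L/R",onz(C,f(63,312),103),onz(C,f(585,312),103),"T/B",onz(C,f(330,57),103),onz(C,f(335,566),103))
a=onz(C,f(328.5,227),138);b=onz(C,f(320,534),138);print("wing",a,b,(a+b)/2,np.hypot(*(a-b)[:2]),np.degrees(np.arctan2(*(a-b)[1::-1])))
p=onz(C,f(331,65),103);print("ptr",p)
print("mark base", onz(C,f(364,575),100), "top face c",onz(C,f(367,616),104))
E
```

```text
disc ctr [616.4909025  -90.87478887 103.        ] L/R [ 618.73223289 -144.24610652  103.        ] [614.2707712  -37.52053304 103.        ] T/B [565.32821513 -91.95158994 103.        ] [673.80112455 -85.97710741 103.        ]
wing [591.04351651 -91.3974483  138.        ] [649.87222178 -90.3687622  138.        ] [620.45786914 -90.88310525 138.        ] 58.837698450503005 -178.99822092375115
ptr [566.83269561 -91.69004436 103.        ]
mark base [677.21272195 -79.37834114 100.        ] top face c [685.10380526 -78.44027653 104.        ]
```

Call:
carry_out(
  steps=[-0.1, 0.2, 2, 0, 0, 0.28, 1, 0, 0, 3, 0, 0, 0, 1, 0, 0, 3, 0, 0, 0, 1, 0, 0, 2.5, 0, 0, 0, 1, 0, 0, 1.2, 0, 0, 0, 1, 0, 0, 0.5, 0, 0, 0, 1, 0, 0, 0, 0, 0, 0, 1, 0, 0, 0, 0, 0, 0, -1, 0, 0, 0, 0, 0, 0, -1, 0, 0, 0, 0, 0, 0, -1, 0, 0, 0, 0, 0, 0, -1, 0, 0, 0, 0, 0, 0, -1, 0, 0, 0, 0, 0, 0, -1, 0, 0, 0, 0, 0, 0, -1, 0, 0, 0, 0, 0, 0, -1, 0, 0, 0, 0, 0, 0, -1, 0, 0, 0, 0, 0, 0, -1],
  grip_force=60,
)

```text
time_s: 5.28
eef_pos: [620.5, -91.6, 109.9]
ee_rot: [0.0, -0.01, 1.0, -0.001]
force: [-2.3, -5.1, 3.8]
grip_width: 0.15
```

```bash
python3 - <<'E'
from look import *
s=pst();grab("wrist",2)
E
```

```text
t 5.28 pos [620.5 -91.6 109.9] toolx yaw -178.82 z [ 0.001 -0.001 -1.   ] 
j [-3.330e-01  6.430e-01  1.318e+00 -1.000e-03  1.179e+00 -1.924e+00] F [-2.3 -5.1  3.8] M [-0.65  0.3   0.01] g 0.15
```

View pics/wrist2.png

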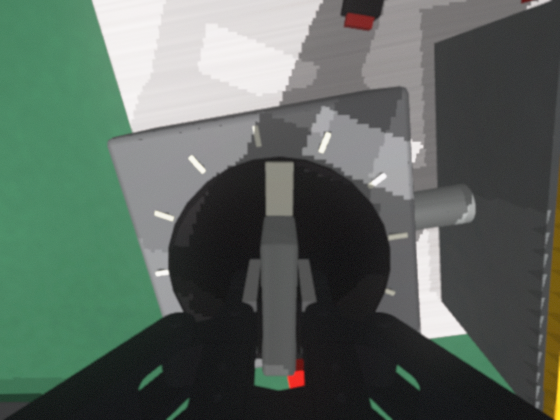

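The wing is gripped, with an opening of about 13 mm. I'll turn it clockwise.

Call:
carry_out(
  steps=[0, 0, 0, 0, 0, 1.0, -1, 0, 0, 0, 0, 0, 1.3, -1, 0, 0, 0, 0, 0, 1.3, -1, 0, 0, 0, 0, 0, 1.3, -1, 0, 0, 0, 0, 0, 1.3, -1, 0, 0, 0, 0, 0, 1.3, -1, 0, 0, 0, 0, 0, 1.3, -1, 0, 0, 0, 0, 0, 1.3, -1, 0, 0, 0, 0, 0, 1.3, -1, 0, 0, 0, 0, 0, 1.3, -1, 0, 0, 0, 0, 0, 1.3, -1, 0, 0, 0, 0, 0, 1.3, -1, 0, 0, 0, 0, 0, 1.3, -1, 0, 0, 0, 0, 0, 1.3, -1, 0, 0, 0, 0, 0, 1.3, -1, 0, 0, 0, 0, 0, 1.3, -1, 0, 0, 0, 0, 0, 1.3, -1, 0, 0, 0, 0, 0, 1.3, -1, 0, 0, 0, 0, 0, 1.3, -1, 0, 0, 0, 0, 0, 1.0, -1],
)

```text
time_s: 7.0
eef_pos: [622.4, -90.6, 109.9]
ee_rot: [0.002, 0.891, 0.453, 0.003]
force: [12.3, -0.7, -1.4]
grip_width: 0.152
```

```bash
python3 - <<'E'
from look import *
s=pst();
E
```

```text
t 7.0 pos [622.4 -90.6 109.9] toolx yaw 53.9 z [ 0.006 -0.    -1.   ] 
j [-0.331  0.644  1.316  0.002  1.175  0.298] F [12.3 -0.7 -1.4] M [-0.17 -1.57  0.12] g 0.152
```

Call:
carry_out(
  steps=[0, 0, 0, 0, 0, 1.3, -1, 0, 0, 0, 0, 0, 1.3, -1, 0, 0, 0, 0, 0, 1.3, -1, 0, 0, 0, 0, 0, 1.3, -1, 0, 0, 0, 0, 0, 1.3, -1, 0, 0, 0, 0, 0, 1.3, -1, 0, 0, 0, 0, 0, 0.8, -1, 0, 0, 0, 0, 0, 0, -1, 0, 0, 0, 0, 0, 0, -1],
)

```text
time_s: 7.75
eef_pos: [622.9, -91.4, 109.9]
ee_rot: [0.001, 0.995, 0.097, 0.004]
force: [16.3, -3.7, -3.7]
grip_width: 0.154
```

```bash
python3 - <<'E'
from look import *
s=pst();grab("wrist",3);import pickle;pickle.dump(s,open("s3.pkl","wb"))
E
```

```text
t 7.75 pos [622.9 -91.4 109.9] toolx yaw 11.16 z [ 0.008 -0.002 -1.   ] 
j [-3.320e-01  6.450e-01  1.315e+00  1.000e-03  1.174e+00  1.044e+00] F [16.3 -3.7 -3.7] M [-0.62 -1.96 -0.09] g 0.154
```

View pics/wrist3.png

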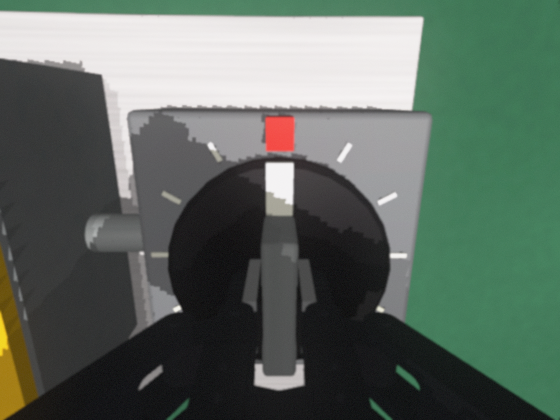

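The white pointer at (279,185) is in line with the red mark at (279,133). I'll release, lift and check.

Call:
carry_out(
  steps=[0, 0, 0, 0, 0, 0, 1, 0, 0, 0, 0, 0, 0, 1, 0, 0, 0, 0, 0, 0, 1, 0, 0, 0, 0, 0, 0, 1, 0, 0, 0, 0, 0, 0, 1, 0, 0, 0, 0, 0, 0, 1, 0, 0, -1, 0, 0, 0, 1, 0, 0, -3, 0, 0, 0, 1, 0, 0, -3, 0, 0, 0, 1, 0, 0, -3, 0, 0, 0, 1, 0, 0, -2, 0, 0, 0, 1, 0, 0, 0, 0, 0, 0, 1],
)

```text
time_s: 8.8
eef_pos: [621.6, -91.2, 235.3]
ee_rot: [0.002, 0.995, 0.098, 0.004]
force: [0.1, -1.2, -0.1]
grip_width: 0.999
```

```bash
python3 - <<'E'
from look import *
s=pst();grab("wrist",4);import pickle;pickle.dump(s,open("s4.pkl","wb"));crop("wrist4",180,380,80,260,4,"w4c")
E
```

```text
t 8.8 pos [621.6 -91.2 235.3] toolx yaw 11.21 z [ 0.009 -0.003 -1.   ] 
j [-0.332  0.539  1.154  0.     1.439  1.043] F [ 0.1 -1.2 -0.1] M [-0.02 -0.02  0.02] g 0.999
```

View pics/w4c.png

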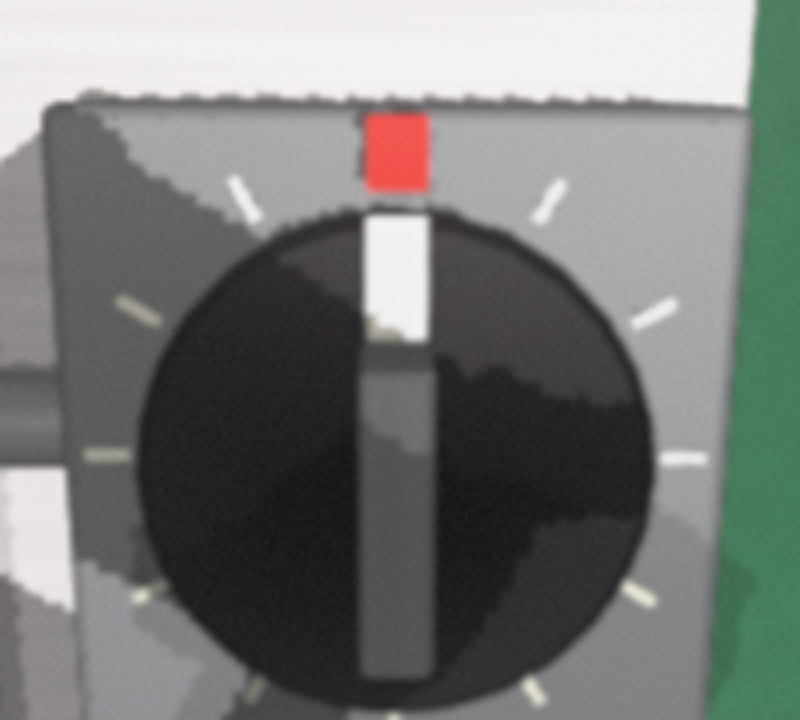

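Mark and pointer are both centred at column 397 of the crop, so the wheel is set. Next is the handle.

Call:
carry_out(
  steps=[-1.16, -3.31, 0, 0, 0, -1.3, 1, -0.79, -3.41, 0, 0, 0, -1.3, 1, -0.4, -3.48, 0, 0, 0, -1.3, 1, 0, -3.5, 0, 0, 0, -1.3, 1, 0.4, -3.48, 0, 0, 0, -1.3, 1, 0.79, -3.41, 0, 0, 0, -1.3, 1, 0, 0, 0, 0, 0, -1.3, 1, 0, 0, 0, 0, 0, -1.3, 1, 0, 0, 0, 0, 0, -1.3, 1, 0, 0, 0, 0, 0, -1.3, 1, 0, 0, 0, 0, 0, -1.3, 1, 0, 0, 0, 0, 0, -1.3, 1, 0, 0, 0, 0, 0, -1.3, 1, 0, 0, 0, 0, 0, -1.1, 1, 0, 0, 0, 0, 0, 0, 1],
)

```text
time_s: 10.1
eef_pos: [512.6, 89.9, 228.5]
ee_rot: [-0.001, 0.633, 0.774, -0.001]
force: [-0.4, 0.6, -0.3]
grip_width: 1.003
```

```bash
python3 - <<'E'
from look import *
s=pst();grab("wrist",5);import pickle;pickle.dump(s,open("s5.pkl","wb"));C=cam("wrist",s)
print(f2w((-70,0,163)),proj(C,f2w((-70,0,163))),proj(C,f2w((-70,50,163))),proj(C,f2w((-70,-50,163))))
E
```

```text
t 10.1 pos [512.6  89.9 228.5] toolx yaw 101.39 z [-0.002  0.    -1.   ] 
j [-0.052  0.306  1.514  0.     1.323 -0.25 ] F [-0.4  0.6 -0.3] M [ 0.04 -0.03 -0.01] g 1.003
[513.88609716  90.54337032 163.        ] [282.39411913 227.46985921] [283.22913289 149.78598276] [281.67528268 295.15443236]
```

View pics/wrist5.png

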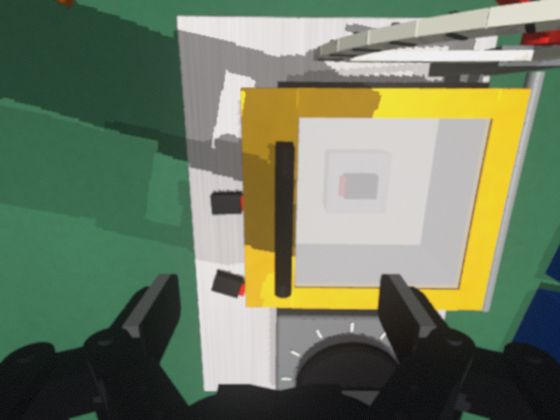

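The handle bar in the wrist view runs from (285,143) to (283,297), within 2–3 mm of the prediction across its width. I'll pre-tilt the tool 25° so that it can turn with the flap during the lift, and look again from a standoff.

Call:
carry_out(
  steps=[0, -0.9, 1.0, 0, 0, 0, 0.5, 0, -0.95, 1.0, 0, 0, 0, 0.5, 0, 0, 0, -1.25, 0, 0, 0.5, 0, 0, 0, -1.25, 0, 0, 0.5, 0, 0, 0, -1.25, 0, 0, 0.5, 0, 0, 0, -1.25, 0, 0, 0.5, 0, 0, 0, 0, 0, 0, 0.5, 0, 0, 0, 0, 0, 0, 0.5],
)

```text
time_s: 10.82
eef_pos: [494.3, 86.2, 209.2]
ee_rot: [0.136, 0.621, 0.754, 0.166]
force: [-0.5, -0.1, -0.2]
grip_width: 0.749
```

```bash
python3 - <<'E'
from look import *
s=pst();print(w2f(s["eef_pos"]));grab("wrist",6);import pickle;pickle.dump(s,open("s6.pkl","wb"));C=cam("wrist",s)
im=load("wrist6");
for p in [(-70,0,163),(-70,42,163),(-70,-42,163)]:
    u=proj(C,f2w(p));print(u);cv2.circle(im,tuple(int(round(v)) for v in u),3,(255,0,255),1)
# where the jaw centre line goes: points on tool axis
T=rot(s["ee_rot"]).as_matrix()
for k in (0,30,60): 
    u=proj(C,s["eef_pos"]+T[:,2]*k);print(k,u);cv2.circle(im,tuple(int(round(v)) for v in u),2,(0,255,0),-1)
cv2.imwrite("pics/w6m.png",im)
E
```

```text
t 10.82 pos [494.3  86.2 209.2] toolx yaw 101.06 z [ 0.412  0.082 -0.907] 
j [-0.133  0.069  1.923  0.201  0.746 -0.446] F [-0.5 -0.1 -0.2] M [-0.05  0.16 -0.01] g 0.749
[-90.03645307  -0.55419751 209.20959985]
[278.42268743 235.94951275]
[278.44127086 167.39692448]
[278.40549392 296.61538995]
0 [280.9750763  278.01070308]
30 [280.63061068 250.84380051]
60 [280.37731071 230.84445851]
```

View pics/w6m.png

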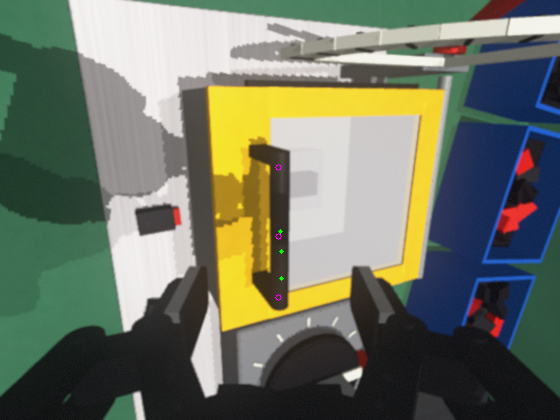

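The bar's centre is at column 281 and the jaw axis at 280.5, so they line up. I'll advance about 68 mm and grip.

Call:
carry_out(
  steps=[0, 0, 2, 0, 0, 0, 0.5, 0, 0, 2, 0, 0, 0, 0.5, 0, 0, 1.8, 0, 0, 0, 0.5, 0, 0, 1, 0, 0, 0, 0.5, 0, 0, 0, 0, 0, 0, 0.5, 0, 0, 0, 0, 0, 0, -1, 0, 0, 0, 0, 0, 0, -1, 0, 0, 0, 0, 0, 0, -1, 0, 0, 0, 0, 0, 0, -1, 0, 0, 0, 0, 0, 0, -1, 0, 0, 0, 0, 0, 0, -1, 0, 0, 0, 0, 0, 0, -1, 0, 0, 0, 0, 0, 0, -1, 0, 0, 0, 0, 0, 0, -1],
  grip_force=60,
)

```text
time_s: 12.03
eef_pos: [522.3, 91.7, 148.1]
ee_rot: [0.137, 0.62, 0.755, 0.167]
force: [-9.8, -3.4, 6.4]
grip_width: 0.116
```

```bash
python3 - <<'E'
from look import *
s=pst();print(w2f(s["eef_pos"]));grab("wrist",7)
T=rot(s["ee_rot"]).as_matrix();print("grasp pt",w2f(s["eef_pos"]-19*T[:,2]), "tilt",np.degrees(np.arctan2((RF.T@T[:,2])[0],-T[2,2])))
E
```

```text
t 12.03 pos [522.3  91.7 148.1] toolx yaw 101.22 z [ 0.413  0.082 -0.907] 
j [-0.11   0.218  1.931  0.231  0.587 -0.473] F [-9.8 -3.4  6.4] M [-0.47  1.21 -0.19] g 0.116
[-61.48413788  -0.4779997  148.08138949]
grasp pt [-69.49040138  -0.50656453 165.31214481] tilt 24.92191808930003
```

View pics/wrist7.png

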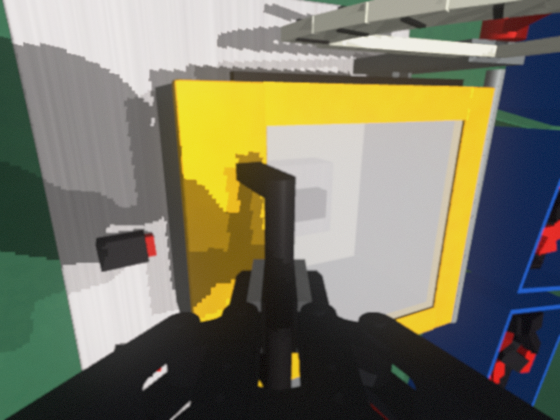

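The handle is gripped, with an opening of about 10 mm on the 12 mm bar and small forces. I'll lift along the arc at 2.5° per row, starting with 20°.

Call:
carry_out(
  steps=[0, 0.395, -0.567, 0.5, 0, 0, -1, 0, 0.395, -0.567, 0.5, 0, 0, -1, 0, 0.395, -0.567, 0.5, 0, 0, -1, 0, 0.395, -0.567, 0.5, 0, 0, -1, 0, 0.395, -0.567, 0.5, 0, 0, -1, 0, 0.395, -0.567, 0.5, 0, 0, -1, 0, 0.395, -0.567, 0.5, 0, 0, -1, 0, 0.395, -0.567, 0.5, 0, 0, -1],
)

```text
time_s: 12.75
eef_pos: [539.4, 94.9, 200.3]
ee_rot: [0.026, 0.634, 0.772, 0.032]
force: [-3.6, -1.2, -0.6]
grip_width: 0.115
```

```bash
cat > st.py <<'E'
from look import *
def st():
    s=pst();T=rot(s["ee_rot"]).as_matrix();g=w2f(s["eef_pos"]-17*T[:,2]);p=w2f(s["eef_pos"])
    print("tilt",np.degrees(np.arctan2((RF.T@T[:,2])[0],-T[2,2])).round(2),"TCP_f",p.round(1),"r TCP",np.hypot(p[0]-95,p[2]-124).round(1),
     "bar r",np.hypot(g[0]-95,g[2]-124).round(1),"flap est",round(np.arctan2(g[2]-124,95-g[0])-np.arctan2(39,165),3))
    return s
if __name__=="__main__": st()
E
python3 st.py
```

```text
t 12.75 pos [539.4  94.9 200.3] toolx yaw 101.18 z [ 0.081  0.015 -0.997] 
j [-0.049  0.343  1.542  0.021  1.177 -0.251] F [-3.6 -1.2 -0.6] M [-0.3   0.61 -0.02] g 0.115
tilt 4.72 TCP_f [-44.2  -0.6 200.3] r TCP 158.7 bar r 168.6 flap est 0.353
```

Call:
carry_out(
  steps=[0, 0.395, -0.567, 0.5, 0, 0, -1, 0, 0.395, -0.567, 0.5, 0, 0, -1, 0, 0.395, -0.567, 0.5, 0, 0, -1, 0, 0.395, -0.567, 0.5, 0, 0, -1, 0, 0.395, -0.567, 0.5, 0, 0, -1, 0, 0.395, -0.567, 0.5, 0, 0, -1, 0, 0.395, -0.567, 0.5, 0, 0, -1, 0, 0.395, -0.567, 0.5, 0, 0, -1, 0, 0.395, -0.567, 0.5, 0, 0, -1, 0, 0.395, -0.567, 0.5, 0, 0, -1, 0, 0, 0, 0, 0, 0, -1],
)

```text
time_s: 13.67
eef_pos: [584.5, 103.5, 252.8]
ee_rot: [-0.111, 0.625, 0.76, -0.136]
force: [-6.9, -4.1, 8.5]
grip_width: 0.113
```

```bash
python3 - <<'E'
from st import *
import pickle
s=st();pickle.dump(s,open("s8.pkl","wb"))
for n in ("scene","top","wrist"): grab(n,8)
crop("scene8",260,420,170,310,5,"s8c");crop("top8",150,310,100,220,5,"t8c")
E
```

```text
t 13.67 pos [584.5 103.5 252.8] toolx yaw 101.14 z [-0.34  -0.068 -0.938] 
j [ 0.007  0.679  0.92  -0.069  1.889 -0.198] F [-6.9 -4.1  8.5] M [-0.54  1.55  0.06] g 0.113
tilt -20.27 TCP_f [  1.8  -0.7 252.8] r TCP 159.0 bar r 169.1 flap est 0.796
```

View pics/s8c.png

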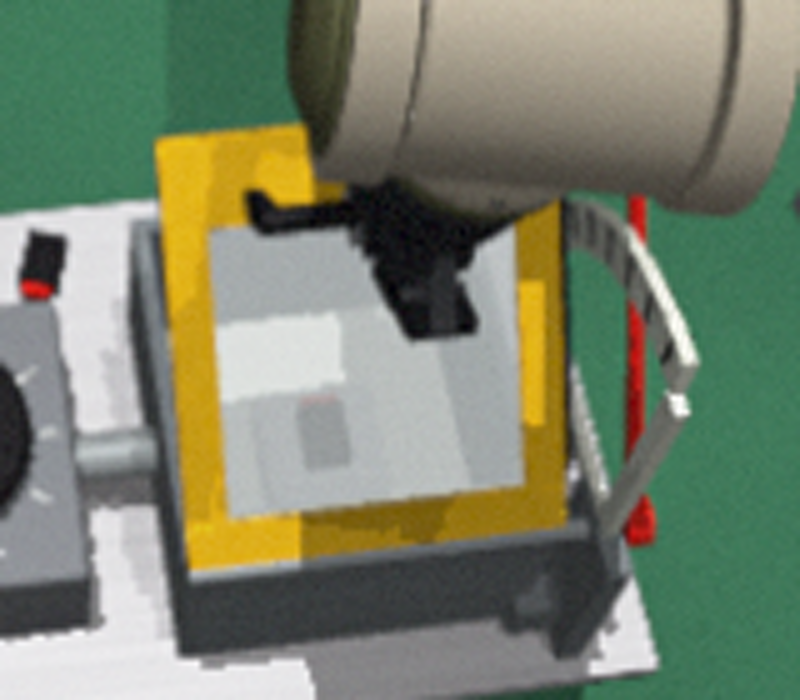

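View pics/t8c.png

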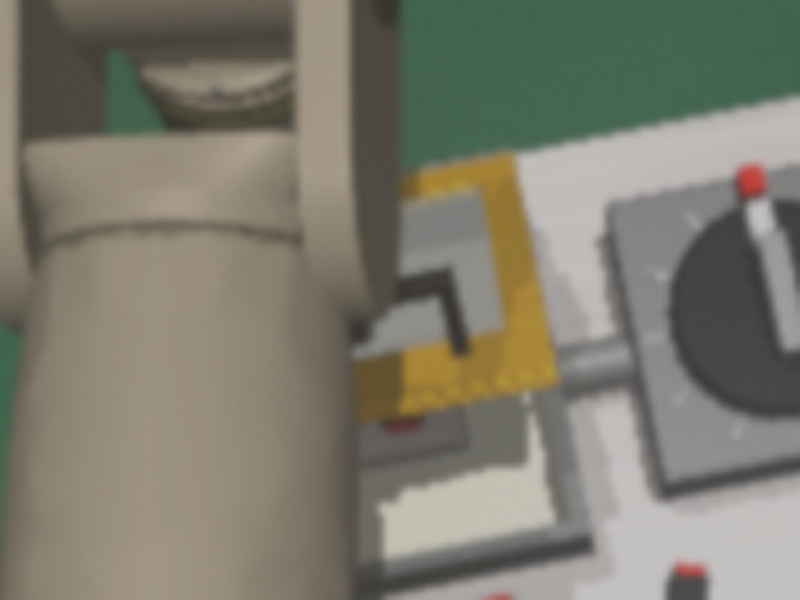

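View pics/wrist8.png

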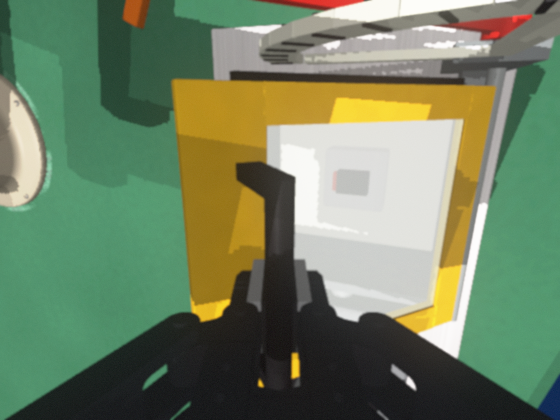

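```bash
python3 - <<'E'
from st import *
C=cam("scene");f=lambda x,y:(260+x/5,170+y/5)
def ang(p): return np.arctan2(p[2]-124,95-p[0]),np.hypot(p[2]-124,95-p[0])
p=onplane_y(C,f(157,140),-85);print("scene tip corner",p,ang(p)[0]-np.arctan2(4,195),ang(p)[1])
p=onplane_y(C,f(189,571),-85);print("scene hinge corner",p)
for th in (.75,.8,.85): 
    q=lambda x,n,y:np.array([95+x*np.cos(th)+n*np.sin(th),y,124-x*np.sin(th)+n*np.cos(th)])
    print(th,"scene tip px",proj(C,f2w(q(-195,4,-85))),"top",proj(cam("top"),f2w(q(-195,4,-85))))
print("obs",f(157,140),"top obs",(150+555/5,100+382/5))
Ct=cam("top");p=onplane_y(Ct,(150+555/5,100+382/5),-85);print("top tip",p,ang(p)[0]-np.arctan2(4,195),ang(p)[1])
for n in ("scene","top"):
  for th in (.8,.85,.9): print(n,"ptr tip pred",th,proj(cam(n),f2w((95-170*np.cos(th),117,124+170*np.sin(th)))),proj(cam(n),f2w((95-100*np.cos(th),117,124+100*np.sin(th)))))
E
python3 -c "
from h import *
crop('scene8',284,304,188,208,30,'a');crop('scene0',378,398,192,222,20,'b');crop('top0',158,182,135,190,10,'c')"
```

```text
scene tip corner [-28.81355953 -85.         277.7247413 ] 0.8722470069580124 197.38564691873114
scene hinge corner [101.59394633 -85.         136.57165133]
0.75 scene tip px [289.99931052 196.40170282] top [261.22798509 176.45265556]
0.8 scene tip px [290.579918   197.32148843] top [260.44059188 172.70459096]
0.85 scene tip px [291.19200661 198.49534209] top [259.61852286 168.78768694]
obs (291.4, 198.0) top obs (261.0, 176.4)
top tip [-69.11928038 -85.         392.41726835] 1.0015023657079571 314.61558788808566
scene ptr tip pred 0.8 [384.73629927 198.82327592] [385.30940122 230.10537477]
scene ptr tip pred 0.85 [386.16370717 199.74491208] [386.12883263 230.80974141]
scene ptr tip pred 0.9 [387.61886157 200.87972488] [386.9567707  231.63072343]
top ptr tip pred 0.8 [167.72388676 186.87425756] [169.48808269 169.55658433]
top ptr tip pred 0.85 [166.52758431 183.64468816] [168.82961139 167.71405128]
top ptr tip pred 0.9 [165.33336934 180.27798652] [168.17498366 165.80699446]
```

View pics/a.png

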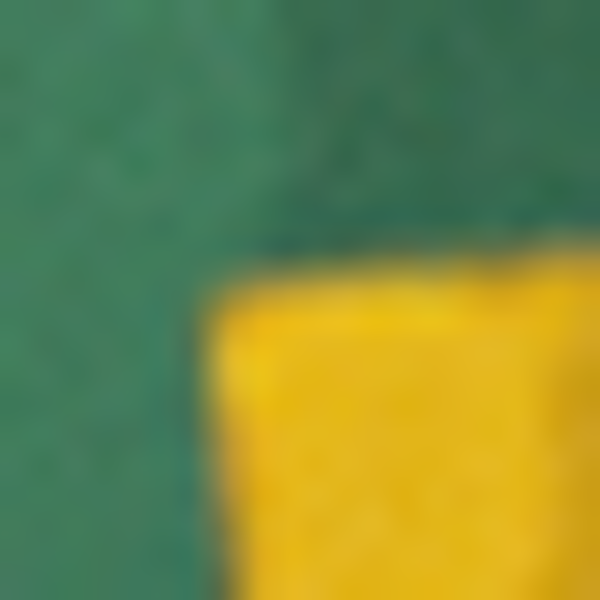

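View pics/b.png

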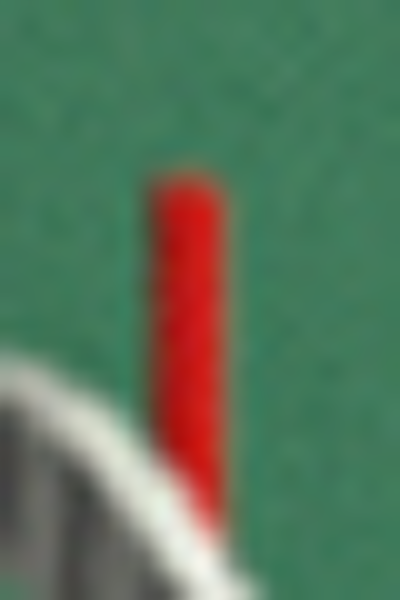

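View pics/c.png

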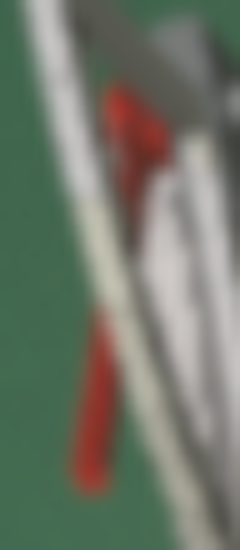

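```bash
python3 - <<'E'
from st import *
Ct=cam("top")
def q(th,x,n,y): return f2w([95+x*np.cos(th)+n*np.sin(th),y,124-x*np.sin(th)+n*np.cos(th)])
for th in (.78,.80,.82): print("flap",th,[proj(Ct,q(th,-195,n,y)).round(2) for n in (4,-4) for y in (-85,-50)])
for th in (.82,.84,.86,.88,.9): print("ptr",th,[proj(Ct,q(th,-170,n,117)).round(2) for n in (3.5,-3.5)],"mid120",proj(Ct,q(th,-140,0,117)).round(2))
# profiles
im=load("top0").astype(float);r=im[:,:,2]-im[:,:,1]
for y in range(160,190): print(y,r[y,162:174].astype(int))
im=load("top8").astype(int)
print("flap col profile R-B")
for y in range(168,182): print(y,(im[y,246:264,2]-im[y,246:264,0]))
E
```

```text
flap 0.78 [array([260.76, 174.22]), array([244.59, 177.56]), array([261.4 , 177.25]), array([245.31, 180.57])]
flap 0.8 [array([260.44, 172.7 ]), array([244.23, 176.05]), array([261.09, 175.79]), array([244.96, 179.12])]
flap 0.82 [array([260.12, 171.16]), array([243.86, 174.51]), array([260.78, 174.3 ]), array([244.61, 177.64])]
ptr 0.82 [array([166.75, 184.27]), array([167.74, 186.92])] mid120 [168.12 178.17]
ptr 0.84 [array([166.27, 182.95]), array([167.26, 185.65])] mid120 [167.74 177.12]
ptr 0.86 [array([165.8 , 181.61]), array([166.78, 184.35])] mid120 [167.36 176.05]
ptr 0.88 [array([165.32, 180.25]), array([166.3 , 183.03])] mid120 [166.98 174.96]
ptr 0.9 [array([164.84, 178.86]), array([165.82, 181.69])] mid120 [166.59 173.86]
160 [-39 -38 -37 -30 -13  -2   0   2   1   6   7   5]
161 [-39 -39 -37 -33 -19  -6   0   1   1   2   4   5]
162 [-39 -38 -38 -35 -22 -10  -1   1   0   2   3   4]
163 [-38 -38 -37 -37 -28 -12  -2   0   1   1   2   4]
164 [-39 -39 -38 -37 -29 -11   1   1   1   1   2   3]
165 [-39 -38 -39 -37 -26   0  12   4   1   0   1   3]
166 [-39 -38 -38 -35 -20  15  
[... 1606 characters left out ...]
5  96  95  96 102 110 112 112 112 112 112 112 113 110  85  31   5   2]
173 [ 95  95  96  98 104 110 111 112 112 113 112 111 113 113  92  39   7   1]
174 [ 94  94  96 100 109 111 110 111 114 115 113 109 112 114  99  52  12   2]
175 [ 95  93  96 104 113 113 109 109 115 116 115 110 108 108  99  63  17   2]
176 [100  95  97 108 116 115 109 106 107 105 105 101  94  86  74  50  15   3]
177 [105  98  96 101 107 105 100  93  83  75  74  69  58  44  31  17   6   3]
178 [96 90 83 80 79 75 68 59 44 36 30 26 20 12  5  2  2  3]
179 [67 62 54 45 38 30 25 22 19 17 13 10  9  5  2  0  2  3]
180 [28 24 20 17 14 11 10 10 11 12 11 10  9  5  2  1  1  4]
181 [11 11 10 10 10 10 10  9 10 11 10  9  9  6  1  1  2  3]
```

In the top view the flap's tip edge fits 0.793 rad, which agrees with the arm's own 0.79. The pointer tip fits 0.87, with the scene view giving 0.86–0.89. That leaves about 0.077 rad (4.4°) to go.

Call:
carry_out(
  steps=[0, 0.23, -0.33, 0.29, 0, 0, -1, 0, 0.23, -0.33, 0.29, 0, 0, -1, 0, 0.235, -0.34, 0.3, 0, 0, -1, 0, 0, 0, 0, 0, 0, -1, 0, 0, 0, 0, 0, 0, -1, 0, 0, 0, 0, 0, 0, -1, 0, 0, 0, 0, 0, 0, -1, 0, 0, 0, 0, 0, 0, -1],
)

```text
time_s: 14.48
eef_pos: [594.0, 105.4, 259.5]
ee_rot: [-0.134, 0.621, 0.755, -0.164]
force: [-3.4, -2.8, 4.8]
grip_width: 0.119
```

```bash
python3 - <<'E'
from st import *
s=st()
for n in ("scene","top","wrist"): grab(n,9)
Ct=cam("top");Cs=cam("scene")
def q(th,x,n,y): return f2w([95+x*np.cos(th)+n*np.sin(th),y,124-x*np.sin(th)+n*np.cos(th)])
for th in (.84,.86,.88,.9): print("flap",th,[proj(Ct,q(th,-195,-4,y)).round(2) for y in (-85,-60)])
im=load("top9").astype(int)
for y in range(165,179): print(y,(im[y,246:264,2]-im[y,246:264,0]))
crop("scene9",200,420,180,310,3.6,"s9c");crop("top9",150,360,110,260,3.8,"t9c")
E
```

```text
t 14.48 pos [594.  105.4 259.5] toolx yaw 101.14 z [-0.406 -0.081 -0.91 ] 
j [ 0.014  0.756  0.79  -0.084  2.015 -0.2  ] F [-3.4 -2.8  4.8] M [-0.46  0.73  0.12] g 0.119
tilt -24.45 TCP_f [ 11.5  -0.7 259.5] r TCP 159.2 bar r 169.3 flap est 0.87
flap 0.84 [array([260.46, 172.78]), array([248.88, 175.17])]
flap 0.86 [array([260.13, 171.24]), array([248.53, 173.63])]
flap 0.88 [array([259.8 , 169.66]), array([248.17, 172.06])]
flap 0.9 [array([259.47, 168.07]), array([247.8 , 170.47])]
165 [ 90  96 105 107 107 107 106 106 105 106 106 105  94  57  17   6   6   7]
166 [ 93 100 106 107 107 107 105 106 106 106 107 107 101  70  22   7   6   7]
167 [ 95 103 107 107 107 106 105 107 108 108 107 107 106  82  30   9   6   6]
168 [ 95 104 107 107 108 107 105 109 114 115 111 110 112  92  39  11   6   6]
169 [ 97 104 108 111 113 110 107 112 119 120 117 115 114  96  48  12   5   3]
170 [103 107 112 117 119 116 113 113 114 113 112 108 102  83  49  13   3   2]
171 [108 112 114 114 114 110 107 102  93  87  81  74  64  45  25   7   2   1]
172 [103 105 104  99  90  81  75  66  53  42  33  26  19  11   5   2   1   2]
173 [74 74 71 60 48 35 27 25 21 17 12  9  5  1  0  1  2  2]
174 [33 27 26 22 17 13 11 12 15 13 10  7  5  1  0  1  1  2]
175 [13 11 10 11 10 10 10 12 15 14 11  8  6  1  1  1  1  2]
176 [10 10 10 10  9  9 10 12 16 15 11  9  7  2  1  1  2  2]
177 [ 9 10 10  9  9 10 11 13 16 15 11  9  7  3  1  0  1  3]
178 [ 9 10 10 10 10 10 10 12 15 15 11  9  8  4  0  0  1  4]
```

View pics/s9c.png

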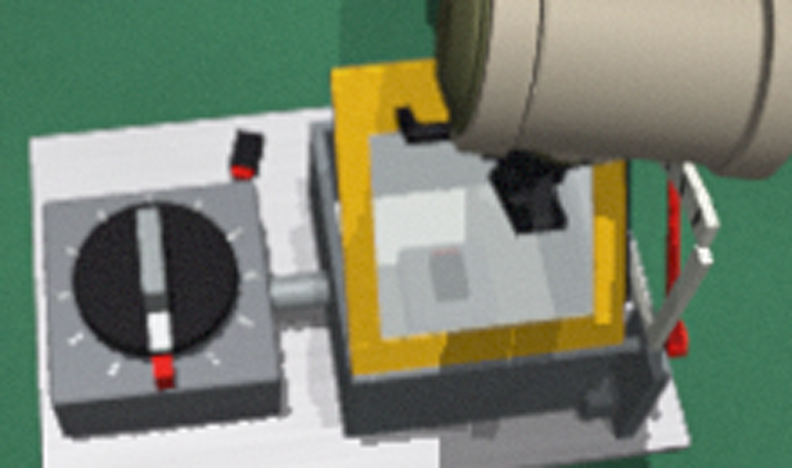

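View pics/wrist9.png

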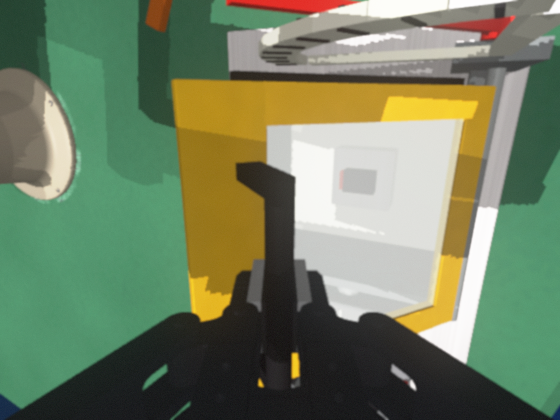

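View pics/t9c.png

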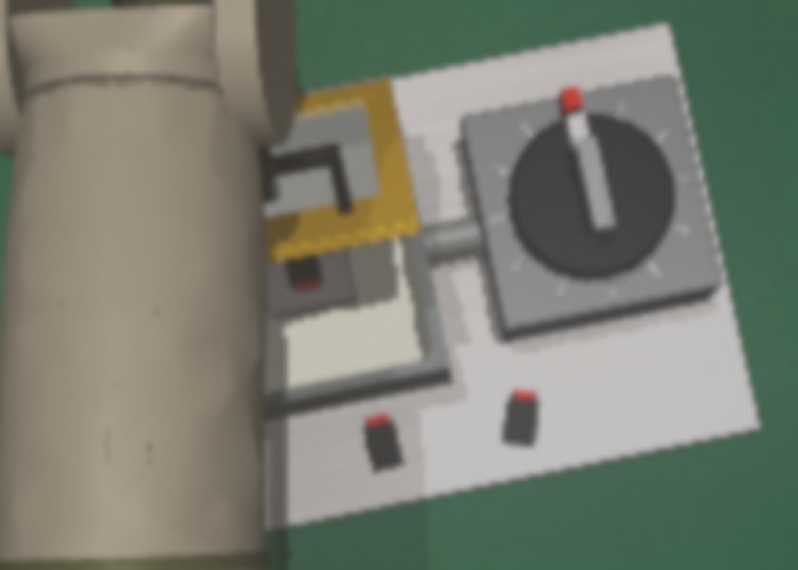

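```bash
python3 - <<'E'
from st import *
s=st();C=cam("wrist",s)
def q(th,x,n,y): return f2w([95+x*np.cos(th)+n*np.sin(th),y,124-x*np.sin(th)+n*np.cos(th)])
print("flap left tip corner, lower/upper", [proj(C,q(.868,-195,n,85)).round(1) for n in(4,-4)])
for th in (.8,.84,.87,.9,.95):
    print(th,[proj(C,q(th,x,n,y)).round(1) for x,n,y in [(-170,3.5,113.5),(-170,-3.5,113.5),(-170,-3.5,120.5),(-20,3.5,113.5),(-20,-3.5,113.5)]])
crop("wrist9",200,560,0,60,2.2,"w9c")
E
```

```text
t 14.63 pos [594.  105.4 259.5] toolx yaw 101.14 z [-0.406 -0.081 -0.91 ] 
j [ 0.014  0.756  0.79  -0.084  2.015 -0.2  ] F [-4.6 -2.8  5. ] M [-0.45  0.76  0.13] g 0.112
tilt -24.45 TCP_f [ 11.5  -0.7 259.5] r TCP 159.2 bar r 169.2 flap est 0.87
flap left tip corner, lower/upper [array([171.6,  81.5]), array([168.5,  82.2])]
0.8 [array([221.6,  11.4]), array([218.2,  14.9]), array([217.2,  -3.6]), array([481.7,  33. ]), array([471. ,  35.1])]
0.84 [array([226. ,   7.8]), array([221.5,  11.5]), array([220.6,  -7.9]), array([483.2,  32.8]), array([472. ,  34.9])]
0.87 [array([229.9,   4.9]), array([224.6,   8.8]), array([223.7, -11.2]), array([484.3,  32.6]), array([472.8,  34.7])]
0.9 [array([234.5,   1.8]), array([228.4,   6. ]), array([227.5, -14.8]), array([485.4,  32.5]), array([473.7,  34.5])]
0.95 [array([243.7,  -3.5]), array([235.9,   0.9]), array([235.2, -21.1]), array([487.4,  32.2]), array([475.2,  34.2])]
```

View pics/w9c.png

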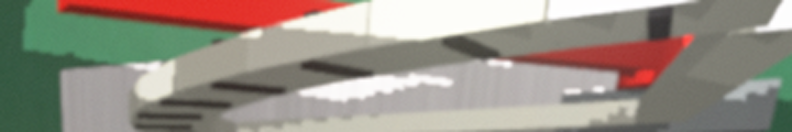

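```bash
python3 - <<'E'
from st import *
st()
from rig import finish_job
print(finish_job())
E
```

```text
t 14.63 pos [594.  105.4 259.5] toolx yaw 101.14 z [-0.406 -0.081 -0.91 ] 
j [ 0.014  0.756  0.79  -0.084  2.015 -0.2  ] F [-4.6 -2.8  5. ] M [-0.45  0.76  0.13] g 0.112
tilt -24.45 TCP_f [ 11.5  -0.7 259.5] r TCP 159.2 bar r 169.2 flap est 0.87
the job is handed in; nothing more can be done
None
```

I turned the wheel about 170° clockwise with the flap shut, lifted the flap by its handle to the red pointer's angle, and handed the job in at 14.6 s, still gripping the handle. `finish_job()` gives no verdict, so this rests on my own checks.

- **Wheel:** after I let go, the white pointer and the red mark were centred on the same column in the wrist view. The last scene and top views still showed them in line.
- **Flap:** the arm's own position gave 0.87 rad and the top view gave about 0.866 rad.
- **Red pointer:** the top view gave about 0.87 rad and the scene view 0.84–0.89 rad. The wrist view fitted 0.87–0.885 rad, so the pointer's angle is known only to about ±0.02 rad.
- **Hold:** about 7 N at the wrist, grip commanded at 60 N, and the position did not change between the last readings. The flap moved only upward after I gripped it.
- **Not checked:** after the lift I only looked over the fixture. Its two loose connectors had not moved, but I did not look at the other bench items again. I saw no sign that the red pointer moved, but did not remeasure it precisely.

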